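Nest an antenna cap and crack the sealed dry pot

ROBOT

A 6-joint arm with a two-finger parallel gripper is mounted at the origin on the work surface. World frame = base frame: x ahead of the robot, y to its left, z up, the work surface at z = 0. Lengths are in m, angles in rad, forces in N, time in s.
With the tool pointing down it reaches from about 0.325 to 0.775 m from the base axis. Payload 5.5 kg.
Tool frame: the origin (TCP) lies at the very end of the fingers, on their centre line; the grasp point (between the pads) lies 19 mm behind it; z points along the fingers, y is the direction in which the jaws open and shut (so a half turn about z gives the same grasp; the last joint's range is limited). The gripper opens to 85 mm and grips with 20 to 120 N. Pads are 22 mm wide; open, the fingers measure 114 mm over their backs; the gripper's body (76 mm by 85 mm) begins 54 mm behind the grasp point. The pads swing forward as they close: fully open they stand 13 mm farther back than shut.
Start: joints at [1.198, 0.091, 1.231, -0, 1.82, -0.057], TCP at [0.186, 0.57, 0.193] pointing down, gripper open.
Joint ranges: [-2.87, 2.87], [-0.86, 2.18], [0.17, 2.46], [-1.51, 4.65], [0.06, 2.69], [-2.65, 2.65]. Speed limits (rad/s): [2.57, 2.57, 3.01, 3.14, 3.14, 3.14].

INTERFACE

Orientations are given as [roll, pitch, yaw] about the fixed x, y, z axes, in that order (R = Rz(yaw) Ry(pitch) Rx(roll)).
In Python, from bench import robot, grab_frame, ticket gives the robot as it stands. The module is installed in compiled form; this text tells all that it offers.
- The arm moves only by the tool servo_tool, never from a script. Its argument "motion" is a list of rows, each a list of 5 numbers: the closure in counts, from 0 (fully open) to 255 (shut), then the shift along the tool's x, y, z in m, then the turn about the tool's z in degrees. In form: [[grip, tx, ty, tz, yaw], ...]. A call has 1 to 20 rows; each row is the pose to reach, as a shift and turn from the pose commanded when the call began, along the tool's axes at that moment; what a row does not reach only later rows make up. A row lasts 1/10 s, in which the tool goes at most 50 mm and 8.59 degrees, less where a joint would pass 70% of its speed; a pose out of reach is approached as far as the arm can. A call with a gripper value outside its range is refused whole. The fingers move at their own pace and stop on an object; "squeeze" is the grip in N (left out, the last holds). Time passes only in rows, so rows that repeat a pose let the fingers close. It gives the time, the measured TCP pose, the force and the opening at its end, in the units of the state.
- robot.state(): the state, without advancing time (a new reading comes with each control period).
- grab_frame(name): name is "scene" or "top" or "wrist"; returns a dict with "img" (400x640x3 uint8, blue, green, red), "camera_matrix" (3x3 intrinsics, pixels), "dist_coeffs" ([k1, k2, p1, p2, k3] as OpenCV has them; the pictures are not rectified), "T" (4x4, takes a point from camera to world coordinates); the wrist camera has in their place "hand_eye" (4x4, takes a point from camera to tool coordinates, whose origin is the TCP and whose axes are the flange's). Camera axes: x right, y down, z forward; pixel columns grow to the right and rows downward; lengths in m; the calibration is good to about 2 mm. A picture is of the moment at which its call begins: read the wrist's pose just before it. There is no depth.
- ticket.sign_off(): hands the job in, once; it reports no verdict.
The state is a dict: "time_s": time; "joint_positions": joint angles; "qd": joint speeds; "tau": joint torques, N m; "tool_pos": TCP position; "eef_rot": TCP orientation; "force": force on the tool from outside, world axes, zero at the start; "torque": the same for the moment, N m; "grip_width": finger opening in m.
Only numpy, scipy, OpenCV 4.12 (cv2) and the standard library are available. Lean on these libraries where they do the work, as an engineer would, in place of code of your own. Each camera call takes 0.05 s, during which the arm holds its last target.

TASK

Get the next antenna cap ready for pressing: take the black cap that stands rim-down, set it rim-down and fully home in the round pocket of the lever press's drawn-out nest, and let go of it. Then pull the stuck, bar-handled lid of the grey dry pot free of its seal, without yanking it high, and keep holding it level over the pot's mouth with a gap of about 25 mm under it so that I can draw out a seal ring: finish while still holding the lid there. Leave the upturned cap and the other things on the rack top where they are.

Things in the scene. Friction and masses are not known exactly. Their poses are not given: they have to be found in the camera images.
- cap_center (a point): The antenna cap to use: black plastic, 55 mm tall, standing upright with its open rim on the rack top (crown up). Plain round body of diameter 30 mm from 15 mm above the rim up to the flat crown; the rim is a flange of diameter 44 mm over the lowest 13 mm. The point is on its axis half-way up, 27.5 mm above the rim; z points from rim to crown. 35 to 70 g.
- spare_center (a point): A second, identical cap that stands upside down on its crown, open rim up; it is not used and stays where it is. The point is on its axis half-way up (27.5 mm above the rack top). Which of the two caps stands nearer to the robot varies.
- pocket (a point): Centre of the flat floor of the round pocket in the nest: a 110 mm square steel plate, drawn out in front of the dark cast iron lever press, fixed. The pocket is 48 mm in diameter, 10 mm deep, lightly chamfered; its floor is 35 mm and the plate's top 45 mm above the rack top. The point's +y axis runs level towards the press, whose head begins 125 mm from the pocket's centre.
- lid_handle (a point): Middle of the bar handle on the dry pot's lid: a round dark steel bar of diameter 12 mm between two upright end posts (about 70 mm clear between them), its centre line 32 mm above the lid's flat top. y runs along the bar, z up. This point is on the lid's axis, 40 mm above the disc's underside, 130 mm above the rack top with the lid shut.
- lid_under (a point): Centre of the underside of the lid's disc. The lid is loose: a round aluminium disc, diameter 110 mm, 8 mm thick, 0.22 to 0.37 kg, with a 14 mm deep plug below. A sprung seal in the mouth grips the plug: lifted straight up, the pull rises to a peak of 12 to 17 N (weight included) within the first 10 mm, then drops to the lid's weight; the plug is out of the mouth after 14 mm.
- pot_mouth (a point): Centre of the dry pot's rim, where the lid's disc rests when shut: a grey round canister, diameter 110 mm, 90 mm high, on a 150 mm square dark base plate, fixed to the rack top. The point is 90 mm above the rack top; the gap under the lid is the height of the handle's middle above this point less 40 mm.
- socket_wrench: Chrome socket wrench lying down, about 185 mm long, loose; not used.
- punch: Aluminium rivet punch lying down, 120 mm long, 11 mm thick, loose; not used.
- pin_tin: Aluminium tin, 60 mm diameter, 60 mm high, loose; not used.
Things that resemble listed ones, but are neither listed nor needed, are in the scene too. What is shaped like the part that bears cap_center but pink is not meant.

How it is judged:
On the way, in this order (a step that is already met when the one before it is completed fails the run):
1. the cap sits rim-down and fully home in the nest's pocket, released (horizontal distance between cap_center and pocket below 0.005 m and z of cap_center in the frame of pocket between 0.024 and 0.0305 m and angle between cap_center's own z axis and vertical below 0.12 rad and contact force between cap and the fingers below 0.1 N), for 0.2 s.
2. the dry pot's lid is pulled free of its seal (z of lid_handle in the frame of pot_mouth above 0.052 m), for 0.2 s.
At the end, for the whole second after the job is handed in: The cap sits upright (within 0.12 rad), rim-down on the pocket's floor (within 3 mm) and within 5 mm of its centre, not touched by the fingers; the lid is held still by the fingers alone, clear of the pot, 14 to 39 mm above its seat, within 20 mm of the mouth's centre and level within 0.2 rad (all of step 1 and z of lid_handle in the frame of pot_mouth between 0.054 and 0.079 m and horizontal distance between lid_handle and pot_mouth below 0.02 m and angle between lid_handle's own z axis and vertical below 0.2 rad and linear speed of lid below 0.03 m/s and contact force between lid and the fingers above 0.5 N and contact force between lid and drypot below 0.2 N); the arm keeps its last pose, push and grip.
It fails at once if the lid is yanked more than 70 mm up from its seat (z of lid_handle in the frame of pot_mouth above 0.11 m).
It fails at once if the upturned cap or another bystander is shifted by more than 30 mm (distance of any of spare_center, socket_wrench, punch, pin_tin from where it was at the start of the episode above 0.03 m).
It also fails if it takes over 54 s, if anything falls off the work surface, if the arm or the gripper's body presses on something with over 40 N, if the wrist force passes 120 N, or if a joint passes its speed limit or range.

## Working session

There is one attempt and no reset: what is moved stays moved. The work goes in short steps, Python scripts to look and compute and a tool call to move; the robot and the scene stay as the last step left them, time stands still between calls to the robot, and variables do not carry over. Pictures are saved under pics/ and viewed, and the job is handed in when it is done.

Besides the shell and the picture viewer there is one more tool, called after "Request:" as name([rows], argument=value, ...), one row to a line, values as JSON. servo_tool: Moves the arm, as the interface text tells. Its arguments: {"type":"object","properties":{"motion":{"type":"array","items":{"type":"array","items":{"type":"number"}}},"squeeze":{"type":"number"}},"required":["motion"]}

```bash
mkdir -p pics; cat > h.py <<'E'
import numpy as np, cv2, json, pickle
from bench import robot, grab_frame, ticket
def snap(name,fn):
    s=robot.state(); f=grab_frame(name); cv2.imwrite('pics/'+fn+'.png',f['img'])
    f['state']=s; pickle.dump(f,open('pics/'+fn+'.pkl','wb')); return f
def load(fn): return pickle.load(open('pics/'+fn+'.pkl','rb'))
def ray(f,uv):
    from scipy.spatial.transform import Rotation as R
    if 'T' in f: T=np.array(f['T'])
    else:
        W=np.eye(4); W[:3,:3]=R.from_euler('xyz',f['state']['eef_rot']).as_matrix(); W[:3,3]=f['state']['tool_pos']
        T=W@np.array(f['hand_eye'])
    p=cv2.undistortPoints(np.array([[uv]],float),np.array(f['camera_matrix'],float),np.array(f['dist_coeffs'],float))[0,0]
    return T[:3,3],T[:3,:3]@np.array([p[0],p[1],1.])
def plane(f,uv,z):
    o,d=ray(f,uv); return o+d*(z-o[2])/d[2]
E
python3 - <<'E'
from h import *
for n in ['scene','top','wrist']:
    f=snap(n,n+'0')
    print(n,np.round(f.get('T',f.get('hand_eye')),3).tolist())
print(f['state'])
E
```

```text
scene [[-0.261, 0.832, -0.49, 0.96], [0.965, 0.233, -0.119, 0.066], [0.015, -0.504, -0.864, 0.881], [0.0, 0.0, 0.0, 1.0]]
top [[-0.012, -0.995, 0.098, 0.432], [-0.999, 0.016, 0.04, -0.041], [-0.041, -0.098, -0.994, 0.927], [0.0, 0.0, 0.0, 1.0]]
wrist [[0.0, -0.96, -0.28, 0.071], [1.0, 0.001, -0.001, -0.0], [0.001, -0.28, 0.96, -0.182], [0.0, 0.0, 0.0, 1.0]]
{'time_s': 0.1, 'joint_positions': array([ 1.19830306e+00,  9.18153937e-02,  1.23180636e+00,  4.62656242e-06,
        1.81982166e+00, -5.67234424e-02]), 'qd': array([-0.00038097, -0.00148121, -0.00480954, -0.0008855 ,  0.0014683 ,
       -0.00049975]), 'tau': array([ 1.89771548e-03, -4.60217643e+01, -4.19218183e+01, -1.04050291e-04,
        1.05627871e-02,  1.26023288e-06]), 'tool_pos': array([0.18621835, 0.57001259, 0.19192187]), 'eef_rot': array([-3.13974512e+00, -1.09404062e-04,  2.82582386e+00]), 'force': array([ 0.29601778, -0.12759764, -0.35654707]), 'torque': array([-0.02834795, -0.00679873, -0.03872735]), 'grip_width': 0.08563865511380452}
```

View pics/scene0.png

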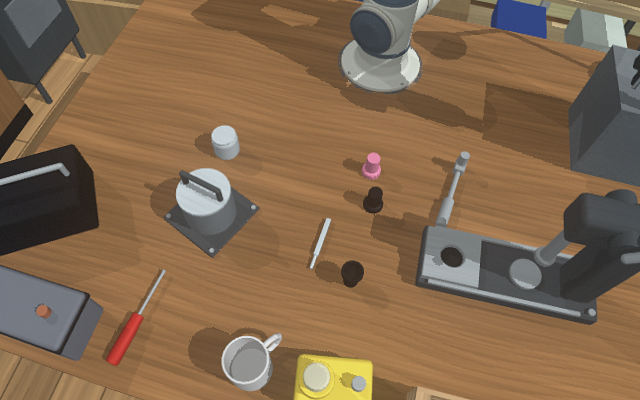

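View pics/top0.png

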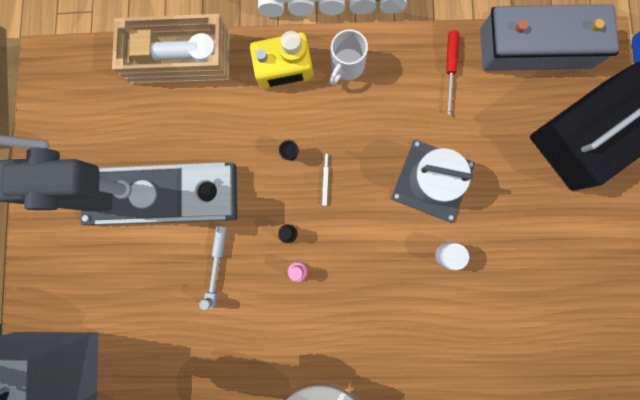

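View pics/wrist0.png

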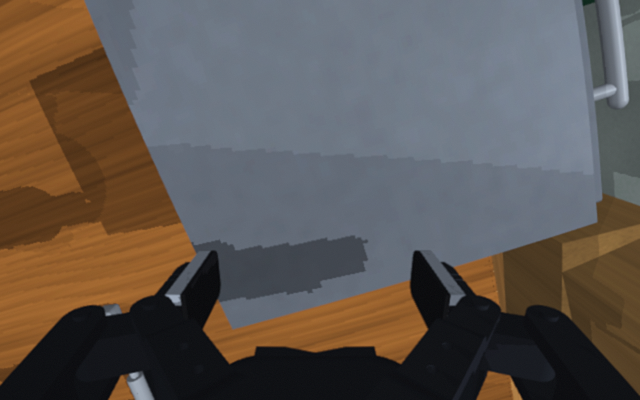

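Black candidates are the cap at scene (373,200) / top (288,233) and the one at scene (352,273) / top (288,150). The pink one, at scene (372,165), is excluded. I'll enlarge the black ones to see which way up they stand.

```bash
python3 - <<'E'
from h import *
a=load('scene0')['img'];b=load('top0')['img']
A=cv2.resize(a[140:300,310:470],None,fx=2.5,fy=2.5,interpolation=cv2.INTER_CUBIC)
B=cv2.resize(b[130:290,220:380],None,fx=2.5,fy=2.5,interpolation=cv2.INTER_CUBIC)
cv2.imwrite('pics/crop1.png',np.hstack([A,B]))
C=cv2.resize(a[150:270,150:270],None,fx=3.3,fy=3.3,interpolation=cv2.INTER_CUBIC)
D=cv2.resize(b[130:230,390:490],None,fx=3.96,fy=3.96,interpolation=cv2.INTER_CUBIC)
cv2.imwrite('pics/crop2.png',np.hstack([C,D]))
s=load('scene0');t=load('top0')
def tri(u,v):
    o1,d1=ray(s,u);o2,d2=ray(t,v)
    k=np.linalg.lstsq(np.c_[d1,-d2],o2-o1,rcond=None)[0]
    p,q=o1+k[0]*d1,o2+k[1]*d2
    return np.round((p+q)/2,4),round(np.linalg.norm(p-q),4)
print('cap crown',tri((375,191),(288,233)))
for n,u,v in [('pocket',(452,257),(206,191)),('handle',(201,184),(445,171))]: print(n,tri(u,v))
print('top cap z=.055',plane(t,(288,233),.055),'spare',plane(t,(288,150),.055))
E
```

```text
cap crown (array([0.4429, 0.0652, 0.056 ]), np.float64(0.0052))
pocket (array([0.54  , 0.2492, 0.0371]), np.float64(0.0015))
handle (array([ 0.5615, -0.2605,  0.1256]), np.float64(0.0018))
top cap z=.055 [0.44333095 0.06273868 0.055     ] spare [0.62576705 0.06195472 0.055     ]
```

View pics/crop1.png

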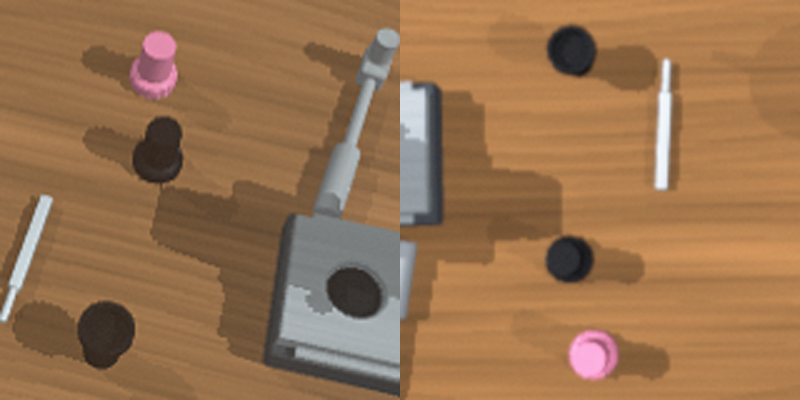

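View pics/crop2.png

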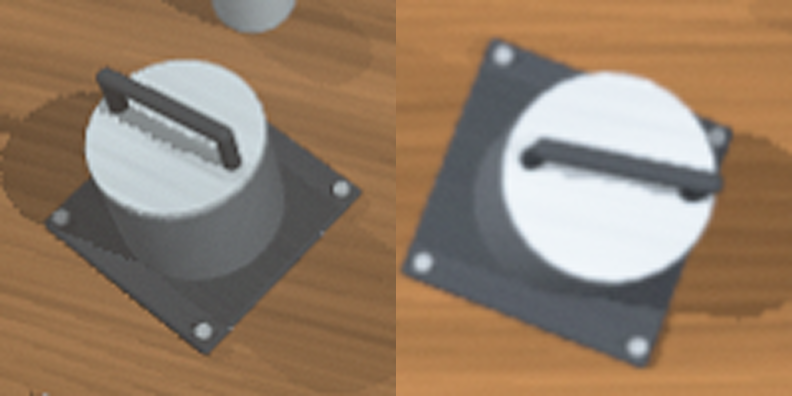

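The nearer black cap (top (288,233)) is the one to use: a narrow crown stands above a wide flange at its base. The far one (288,150) is wide on top, so it is the upturned spare. I'll move above the cap for a wrist view.

Request:
servo_tool([
  [0,0,0,-0.03,0],
  [0,0,0,-0.03,0],
  [0,-0.4,-0.4,0.0,-18],
  [0,-0.4,-0.4,0.0,-18],
  [0,-0.4,-0.4,0.0,-18],
  [0,-0.4,-0.4,0.0,-18],
  [0,-0.4,-0.4,0.0,-18],
  [0,-0.4,-0.4,0.0,-18],
  [0,-0.4,-0.4,0.0,-18],
  [0,-0.4,-0.4,0.0,-18],
  [0,-0.4,-0.4,0.0,-18],
  [0,-0.4,-0.4,0.0,-18],
  [0,-0.4,-0.4,0.0,-18],
  [0,-0.4,-0.4,0.0,-18],
  [0,-0.4,-0.4,0.0,-18],
  [0,-0.4,-0.4,0.0,-18],
  [0,-0.4,-0.4,0.0,-18],
  [0,-0.4,-0.4,0.0,-18],
])

```text
time_s: 1.95
tool_pos: [0.442, 0.067, 0.1932]
eef_rot: [3.141, 0.0, -3.141]
force: [0.4, -0.3, -0.7]
grip_width: 0.0851
```

```bash
python3 - <<'E'
from h import *
f=snap('wrist','w1'); print(f['state']['tool_pos'],f['state']['eef_rot'],f['state']['time_s'],f['state']['joint_positions'])
E
```

```text
[0.44203908 0.06704694 0.19318489] [ 3.14133685e+00  4.50196509e-04 -3.14116965e+00] 1.95 [ 7.42205055e-02 -3.21898248e-01  1.61215423e+00  2.30916542e-04
  1.85086883e+00 -1.49693499e+00]
```

View pics/w1.png

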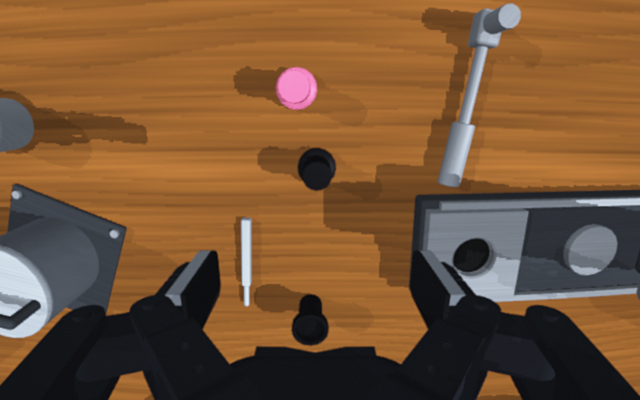

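Cap at wrist (317,170), spare at (310,325), pocket at about (472,255).

```bash
python3 - <<'E'
from h import *
f=load('w1'); im=f['img']
c=cv2.convertScaleAbs(im[140:200,285:350],alpha=2.5)
p=im[230:285,440:510]
cv2.imwrite('pics/crop3.png',np.hstack([cv2.resize(c,(390,360),interpolation=cv2.INTER_CUBIC),cv2.resize(p,(458,360),interpolation=cv2.INTER_CUBIC)])[:, :800])
g=im.max(2)
for nm,(y0,y1,x0,x1) in dict(cap=(140,200,285,350),pocket=(230,285,440,505)).items():
    m=(g[y0:y1,x0:x1]<60).astype(np.uint8)
    cs,_=cv2.findContours(m,cv2.RETR_EXTERNAL,cv2.CHAIN_APPROX_NONE)
    k=max(cs,key=cv2.contourArea)
    e=cv2.fitEllipse(k); print(nm,e[0][0]+x0,e[0][1]+y0,e[1],e[2],cv2.boundingRect(k))
E
```

```text
cap 316.1746006011963 168.10215377807617 (35.74849319458008, 40.844905853271484) 177.53701782226562 (13, 8, 37, 42)
pocket 471.13146209716797 255.04358863830566 (29.163623809814453, 38.33116912841797) 55.41128158569336 (13, 9, 37, 33)
```

View pics/crop3.png

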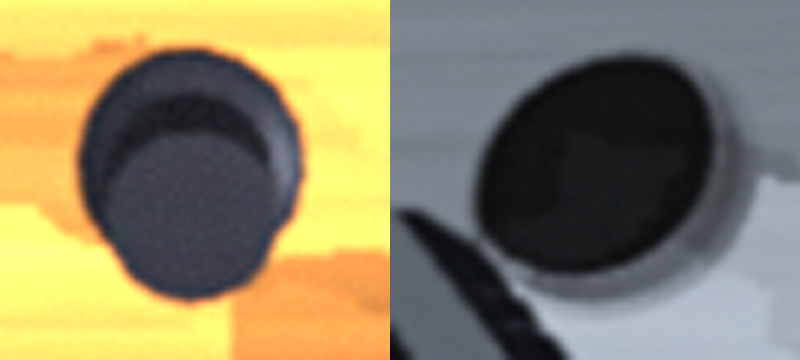

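```bash
python3 - <<'E'
from h import *
f=load('w1')
print('crown',plane(f,(316.7,175.8),.055),'flange',plane(f,(316.8,166.5),.010))
print('pocket',plane(f,(474.4,257.3),.045), 'floor',plane(f,(471.1,255),.035),'pink',plane(f,(296,88),.03))
print('top', plane(load('top0'),(288,233),.055))
E
```

```text
crown [0.44177931 0.0685943  0.055     ] flange [0.44100437 0.06890081 0.01      ]
pocket [0.53775737 0.24745084 0.045     ] floor [0.53981546 0.24850651 0.035     ] pink [0.35663668 0.04764055 0.03      ]
top [0.44333095 0.06273868 0.055     ]
```

Request:
servo_tool([
  [0,0.0005,0.0015,0.05,0],
  [0,0.0005,0.0015,0.1,0],
  [0,0.0005,0.0015,0.13,0],
  [0,0.0005,0.0015,0.15,0],
  [0,0.0005,0.0015,0.16,0],
  [0,0.0005,0.0015,0.17,0],
  [0,0.0005,0.0015,0.17,0],
  [0,0.0005,0.0015,0.17,0],
  [255,0.0005,0.0015,0.17,0],
  [255,0.0005,0.0015,0.17,0],
  [255,0.0005,0.0015,0.17,0],
  [255,0.0005,0.0015,0.17,0],
  [255,0.0005,0.0015,0.17,0],
  [255,0.0005,0.0015,0.17,0],
  [255,0.0005,0.0015,0.17,0],
], squeeze=30)

```text
time_s: 3.5
tool_pos: [0.4418, 0.0674, 0.0229]
eef_rot: [-3.142, -0.0, 3.14]
force: [-0.5, 0.3, -0.1]
grip_width: 0.0002
```

```bash
python3 - <<'E'
from h import *
f=snap('wrist','w2'); print(f['state']['tool_pos'],f['state']['force'],f['state']['grip_width'])
E
```

```text
[0.44181578 0.06737902 0.02294878] [-0.49939574  0.25919587 -0.10846657] 0.00018300323398918395
```

View pics/w2.png

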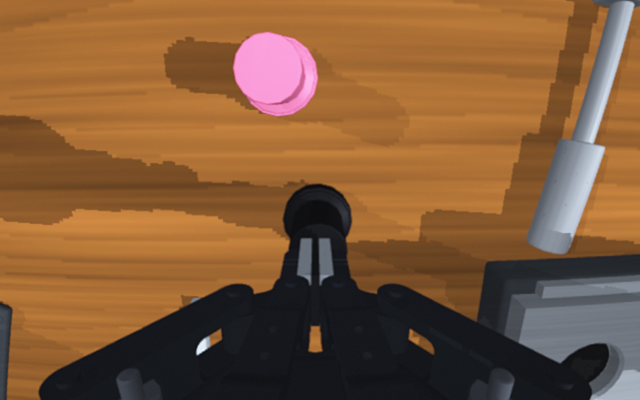

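```bash
python3 - <<'E'
from h import *
im=load('w2')['img'][160:340,240:400]
c=cv2.convertScaleAbs(im,alpha=2.5)
f=snap('scene','s2'); s=cv2.convertScaleAbs(f['img'][120:260,300:460],alpha=1.5)
cv2.imwrite('pics/crop4.png',np.hstack([cv2.resize(c,(400,450),interpolation=cv2.INTER_CUBIC),cv2.resize(s,(400,350),interpolation=cv2.INTER_CUBIC)[:450] if 0 else cv2.copyMakeBorder(cv2.resize(s,(400,350)),0,100,0,0,cv2.BORDER_CONSTANT)]))
E
```

```text
(no output)
```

View pics/crop4.png

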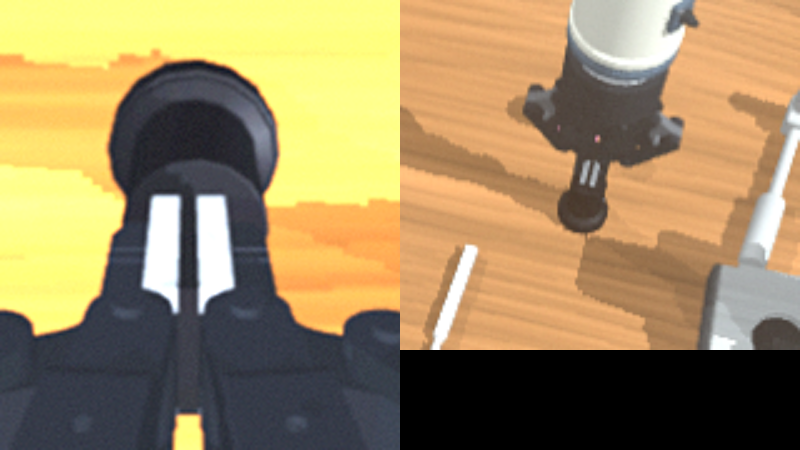

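```bash
python3 - <<'E'
from h import *
a,b=load('w1'),load('w2')
def tri(s,u,t,v):
    o1,d1=ray(s,u);o2,d2=ray(t,v)
    k=np.linalg.lstsq(np.c_[d1,-d2],o2-o1,rcond=None)[0]
    p,q=o1+k[0]*d1,o2+k[1]*d2
    return np.round((p+q)/2,4),round(np.linalg.norm(p-q),4)
print(tri(a,(316.8,166.5),b,(317.2,218)),'pinkcrown',tri(a,(297,90),b,(269,68)))
for f,u in((a,(316.8,166.5)),(b,(317.2,218))):
    for z in (-.03,.01): print(plane(f,u,z))
# size-based height: flange widths
for f,x0,x1,y in ((a,285+80/6,285+302/6,166.5),(b,240+108/2.5,240+277/2.5,218)):
    for z in(-.03,0.0,.01): print(z,np.linalg.norm(plane(f,(x0,y),z)-plane(f,(x1,y),z)))
f=b;f={**b}
E
```

```text
(array([0.441 , 0.0688, 0.0099]), np.float64(0.0002)) pinkcrown (array([0.3603, 0.0525, 0.0947]), np.float64(0.0013))
[ 0.44871691  0.06910303 -0.03      ]
[0.44100437 0.06890081 0.01      ]
[ 0.45547561  0.06892545 -0.03      ]
[0.44099449 0.06869758 0.01      ]
-0.03 0.04653782690826462
0.0 0.04308915242905502
0.01 0.04193959426931849
-0.03 0.051588681377332454
0.0 0.044992606319722725
0.01 0.0427939146338528
```

```bash
python3 - <<'E'
from h import *
b=load('w2')
H=np.linalg.inv(np.array(b['hand_eye']))
for z in (0,-.019,-.03,-.04,-.05,-.06):
    p=(H@[0,0,z,1])[:3]
    print(z,cv2.projectPoints(p.reshape(1,1,3),np.zeros(3),np.zeros(3),np.array(b['camera_matrix']),np.array(b['dist_coeffs']))[0].ravel())
print(robot.state()['joint_positions'],robot.state()['grip_width'])
E
```

```text
0 [315.10340903 226.71469238]
-0.019 [315.08102212 239.60976418]
-0.03 [315.06579972 248.36036366]
-0.04 [315.05017151 257.32936922]
-0.05 [315.03249767 267.45414953]
-0.06 [315.01235643 278.96878793]
[ 7.52371273e-02 -3.00152812e-01  1.89661602e+00 -2.34328398e-05
  1.54519560e+00 -1.49391257e+00] -0.0002085372771266053
```

```bash
python3 - <<'E'
from h import *
from scipy.spatial.transform import Rotation as R
b=load('w2')
W=np.eye(4);W[:3,:3]=R.from_euler('xyz',b['state']['eef_rot']).as_matrix();W[:3,3]=b['state']['tool_pos']
T=W@b['hand_eye']
def proj(f,T,p):
    q=(np.linalg.inv(T)@np.r_[p,1])[:3]
    return cv2.projectPoints(q.reshape(1,1,3),np.zeros(3),np.zeros(3),np.array(f['camera_matrix']),np.array(f['dist_coeffs']))[0].ravel().round(1)
print('wrist crop: crown near edge',(proj(b,T,[.4265,.0687,.055])-[240,160])*2.5,'left/right',(proj(b,T,[.4415,.0537,.055])-[240,160])*2.5,(proj(b,T,[.4415,.0837,.055])-[240,160])*2.5)
for x in (.011,0,-.011):
  for z in (0,-.013,-.02,-.03,-.04): 
    print(x,z,(proj({**b},b['hand_eye'],[x,0,z])-[240,160])*2.5)
s=load('s2')
t=b['state']['tool_pos']
for z in (0,.02,.033,.06,.1): print('scene crop',z,(proj(s,s['T'],t+[0,0,z])-[300,120])*2.5)
E
```

```text
wrist crop: crown near edge [194.25 153.75] left/right [119.5  223.75] [269.   223.75]
0.011 0 [187.75 123.  ]
0.011 -0.013 [187.75 141.75]
0.011 -0.02 [187.75 152.75]
0.011 -0.03 [187.75 170.5 ]
0.011 -0.04 [187.75 190.25]
0 0 [187.75 166.75]
0 -0.013 [187.75 188.25]
0 -0.02 [187.75 201.  ]
0 -0.03 [187.75 221.  ]
0 -0.04 [187.75 243.25]
-0.011 0 [187.75 209.25]
-0.011 -0.013 [187.75 233.  ]
-0.011 -0.02 [187.75 247.25]
-0.011 -0.03 [187.75 269.25]
-0.011 -0.04 [187.5  294.25]
scene crop 0 [182.25 196.75]
scene crop 0.02 [185.25 185.  ]
scene crop 0.033 [187.25 177.  ]
scene crop 0.06 [191.25 160.  ]
scene crop 0.1 [197.75 133.25]
```

```bash
python3 - <<'E'
from h import *
b=load('w1')
def proj(f,T,p):
    q=(np.linalg.inv(T)@np.r_[p,1])[:3]
    return cv2.projectPoints(q.reshape(1,1,3),np.zeros(3),np.zeros(3),np.array(f['camera_matrix']),np.array(f['dist_coeffs']))[0].ravel().round(1)
for y in (-.0425,.0425):
 for x in (.011,-.011):
  for z in (-.0,-.013,-.03,-.05): print(y,x,z,proj(b,b['hand_eye'],[x,y,z]))
im=b['img'][230:340,130:500]
cv2.imwrite('pics/crop5.png',cv2.convertScaleAbs(cv2.resize(im,None,fx=2.1,fy=2.1,interpolation=cv2.INTER_CUBIC),alpha=2))
E
```

```text
-0.0425 0.011 -0.0 [242.8 209.1]
-0.0425 0.011 -0.013 [237.8 216.5]
-0.0425 0.011 -0.03 [230.1 228. ]
-0.0425 0.011 -0.05 [218.9 244.7]
-0.0425 -0.011 -0.0 [245.1 243.5]
-0.0425 -0.011 -0.013 [240.4 253. ]
-0.0425 -0.011 -0.03 [233.3 267.4]
-0.0425 -0.011 -0.05 [223.1 288.3]
0.0425 0.011 -0.0 [387.5 209.2]
0.0425 0.011 -0.013 [392.5 216.6]
0.0425 0.011 -0.03 [400.1 228.1]
0.0425 0.011 -0.05 [411.3 244.8]
0.0425 -0.011 -0.0 [385.1 243.6]
0.0425 -0.011 -0.013 [389.8 253.1]
0.0425 -0.011 -0.03 [396.8 267.5]
0.0425 -0.011 -0.05 [407.  288.4]
```

View pics/crop5.png

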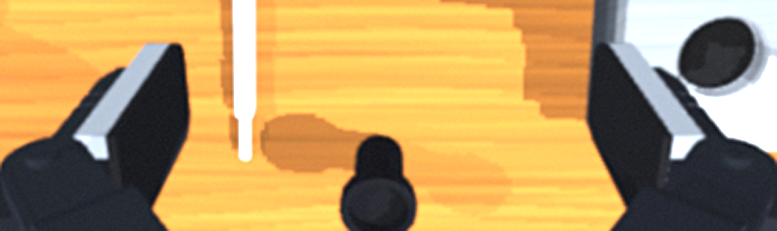

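The fingers closed above the crown. Both views put the real fingertips about 42 mm behind the reported TCP. The cap hasn't moved: it triangulates at (0.441, 0.069) with the flange at z 0.010. I'll open, go 39 mm lower with that offset allowed for, and check before closing.

Request:
servo_tool([
  [0,0,0.001,-0.01,0],
  [0,0,0.001,-0.01,0],
  [0,0,0.001,-0.01,0],
  [0,0,0.001,-0.01,0],
  [0,0,0.001,-0.01,0],
  [0,0,0.001,-0.01,0],
  [0,0,0.001,-0.01,0],
  [0,0,0.001,0.0,0],
  [0,0,0.001,0.01,0],
  [0,0,0.001,0.02,0],
  [0,0,0.001,0.03,0],
  [0,0,0.001,0.038,0],
  [0,0,0.001,0.038,0],
  [0,0,0.001,0.038,0],
])

```text
time_s: 5.0
tool_pos: [0.4418, 0.0684, -0.0152]
eef_rot: [-3.142, -0.0, 3.14]
force: [1.7, -0.2, 0.0]
grip_width: 0.0855
```

```bash
python3 - <<'E'
from h import *
f=snap('wrist','w3'); print(f['state']['tool_pos'],f['state']['force'],f['state']['grip_width'])
g=snap('scene','s3')
cv2.imwrite('pics/crop6.png',np.hstack([cv2.convertScaleAbs(f['img'][:,120:520],alpha=1.8),cv2.resize(cv2.convertScaleAbs(g['img'][120:260,300:440],alpha=1.5),(400,400))]))
E
```

```text
[ 0.44176702  0.06838716 -0.0151672 ] [ 1.71599605 -0.17892671  0.0318967 ] 0.08549588921782775
```

View pics/crop6.png

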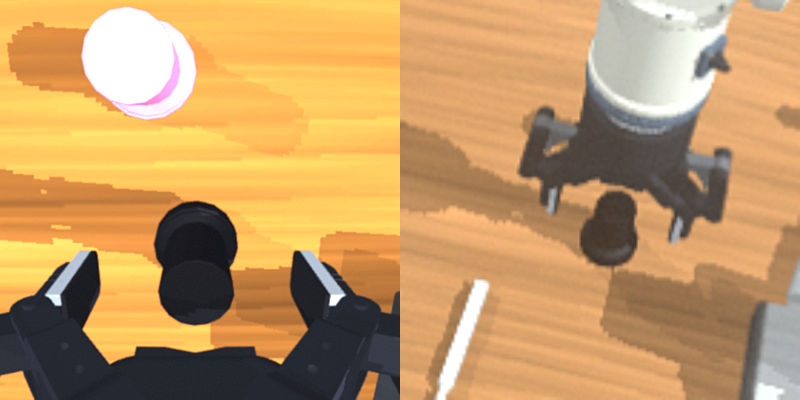

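Request:
servo_tool([
  [255,0,0,0,0],
  [255,0,0,0,0],
  [255,0,0,0,0],
  [255,0,0,0,0],
  [255,0,0,0,0],
  [255,0,0,0,0],
  [255,0,0,0,0],
  [255,0,0,0,0],
], squeeze=30)

```text
time_s: 5.9
tool_pos: [0.442, 0.0684, -0.0148]
eef_rot: [3.142, 0.0, 3.14]
force: [0.5, 1.1, 2.1]
grip_width: 0.0281
```

```bash
python3 - <<'E'
from h import *
f=snap('wrist','w4'); print(f['state']['tool_pos'],f['state']['force'],f['state']['grip_width'])
cv2.imwrite('pics/crop7.png',cv2.convertScaleAbs(f['img'],alpha=1.8))
E
```

```text
[ 0.44204828  0.06840415 -0.01475998] [0.47316871 1.07085177 2.05654144] 0.02805380158417477
```

View pics/crop7.png

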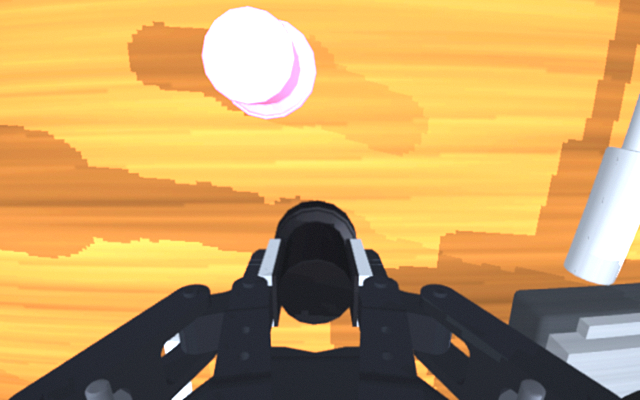

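```bash
python3 - <<'E'
from h import *
for n,u in (('w3',(317,292)),('w4',(317,292))):
    f=load(n); print(plane(f,u,.055)-f['state']['tool_pos'])
f=load('w4'); im=cv2.convertScaleAbs(f['img'][190:350,220:420],alpha=3.)
cv2.imwrite('pics/crop8.png',cv2.resize(im,(750,600),interpolation=cv2.INTER_CUBIC))
g=snap('top','t4'); cv2.imwrite('pics/crop9.png',cv2.resize(cv2.convertScaleAbs(g['img'][190:300,230:350],alpha=1.5),(600,550)))
g=snap('scene','s4'); cv2.imwrite('pics/crop10.png',cv2.resize(cv2.convertScaleAbs(g['img'][140:240,320:440],alpha=1.8),(720,600),interpolation=cv2.INTER_CUBIC))
E
```

```text
[-0.00015785  0.00078796  0.0701672 ]
[4.15593842e-05 7.86853499e-04 6.97599812e-02]
```

View pics/crop8.png

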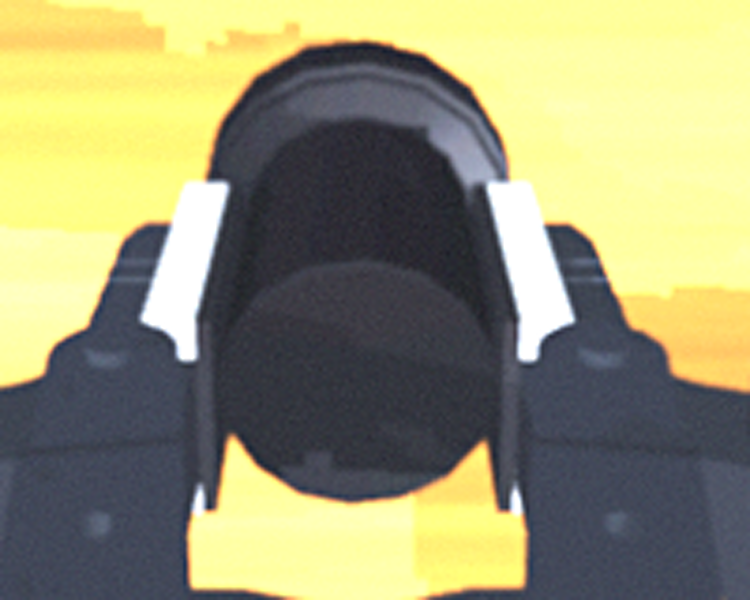

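View pics/crop10.png

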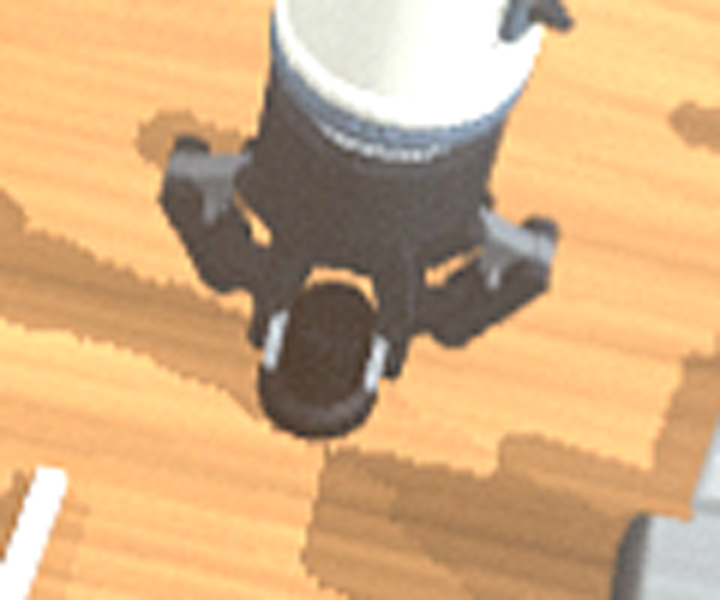

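Grip is good: the cap sits symmetrically between the pads at 28 mm opening. I'll lift it and go to a spot beyond the pocket so the wrist camera can see the pocket.

Request:
servo_tool([
  [255,0,0,-0.01,0],
  [255,0,0,-0.03,0],
  [255,0,0,-0.06,0],
  [255,0,0,-0.1,0],
  [255,0,0,-0.135,0],
  [255,-0.173,0.18,-0.135,0],
  [255,-0.173,0.18,-0.135,0],
  [255,-0.173,0.18,-0.135,0],
  [255,-0.173,0.18,-0.135,0],
  [255,-0.173,0.18,-0.135,0],
  [255,-0.173,0.18,-0.135,0],
  [255,-0.173,0.18,-0.135,0],
  [255,-0.173,0.18,-0.135,0],
  [255,-0.173,0.18,-0.135,0],
])

```text
time_s: 7.45
tool_pos: [0.6149, 0.2472, 0.122]
eef_rot: [3.141, 0.002, 3.139]
force: [-0.6, 0.1, 0.3]
grip_width: 0.0289
```

```bash
python3 - <<'E'
from h import *
f=snap('wrist','w5'); print(f['state']['tool_pos'],f['state']['eef_rot'],f['state']['force'],f['state']['grip_width'],f['state']['time_s'])
cv2.imwrite('pics/w5b.png',cv2.convertScaleAbs(f['img'],alpha=1.3))
E
```

```text
[0.61488348 0.24720416 0.12203465] [3.14092101e+00 2.35101115e-03 3.13900072e+00] [-0.55077924  0.06946254  0.34076309] 0.02886002990006931 7.45
```

View pics/w5b.png

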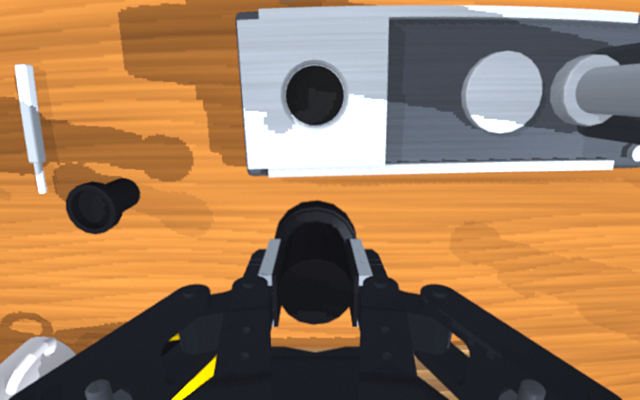

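Cap is held. The pocket is fully visible at (315,93), and the upturned spare at (95,205) still has its open rim up.

```bash
python3 - <<'E'
from h import *
f=load('w5'); im=f['img'][45:145,260:370]
cv2.imwrite('pics/crop11.png',cv2.resize(im,(660,600),interpolation=cv2.INTER_CUBIC))
g=im.max(2)
for th in (50,70,90,110,130):
    m=(g<th).astype(np.uint8); cs,_=cv2.findContours(m,cv2.RETR_EXTERNAL,cv2.CHAIN_APPROX_NONE)
    k=max(cs,key=cv2.contourArea); e=cv2.fitEllipse(k)
    c=(e[0][0]+260,e[0][1]+45); print(th,np.round(c,1),np.round(e[1],1),plane(f,c,.045).round(4),plane(f,c,.035).round(4))
E
```

```text
50 [314.3  94.9] [55.4 57.6] [0.5382 0.2468 0.045 ] [0.538  0.2467 0.035 ]
70 [314.2  95. ] [56.2 58.3] [0.5382 0.2467 0.045 ] [0.538  0.2467 0.035 ]
90 [314.3  94.9] [57.  58.8] [0.5382 0.2468 0.045 ] [0.538  0.2467 0.035 ]
110 [314.   94.2] [57.4 61.5] [0.5377 0.2465 0.045 ] [0.5375 0.2465 0.035 ]
130 [312.9  92.7] [61.6 64.8] [0.5366 0.2457 0.045 ] [0.5363 0.2456 0.035 ]
```

View pics/crop11.png

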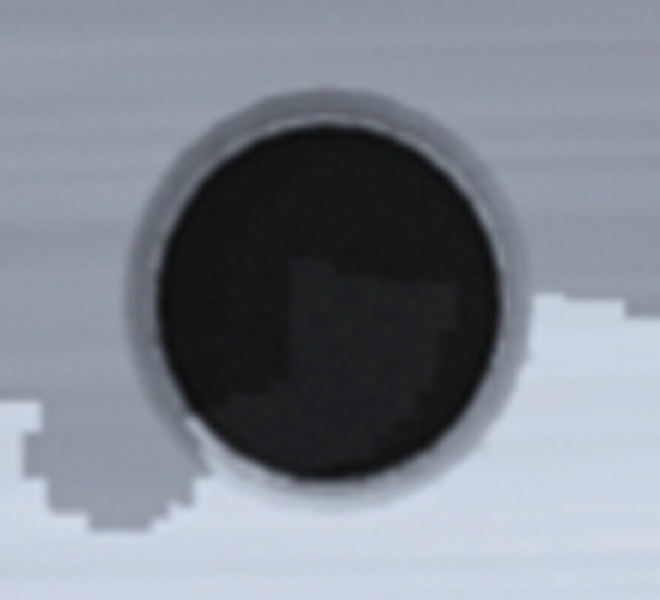

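Request:
servo_tool([
  [255,0.04,-0.001,0.0,0],
  [255,0.077,-0.001,0.0,0],
  [255,0.077,-0.001,0.03,0],
  [255,0.077,-0.001,0.06,0],
  [255,0.077,-0.001,0.078,0],
  [255,0.077,-0.001,0.085,0],
  [255,0.077,-0.001,0.085,0],
  [255,0.077,-0.001,0.085,0],
  [255,0.077,-0.001,0.085,0],
])

```text
time_s: 8.4
tool_pos: [0.5392, 0.2475, 0.0371]
eef_rot: [3.14, 0.003, 3.14]
force: [-0.4, 0.6, -0.4]
grip_width: 0.0284
```

```bash
python3 - <<'E'
from h import *
f=snap('wrist','w6'); g=snap('scene','s6'); t=snap('top','t6')
print(f['state']['tool_pos'],f['state']['eef_rot'],f['state']['force'],f['state']['grip_width'],f['state']['time_s'])
A=cv2.resize(cv2.convertScaleAbs(f['img'][180:310,240:400],alpha=2.),(490,400),interpolation=cv2.INTER_CUBIC)
B=cv2.resize(cv2.convertScaleAbs(g['img'][215:295,420:480],alpha=2.),(300,400),interpolation=cv2.INTER_CUBIC)
cv2.imwrite('pics/crop12.png',np.hstack([A,B]))
E
```

```text
[0.53915701 0.24746727 0.03708614] [3.14045320e+00 2.99651922e-03 3.13973521e+00] [-0.37745806  0.63474598 -0.43220836] 0.028369582080039618 8.4
```

View pics/crop12.png

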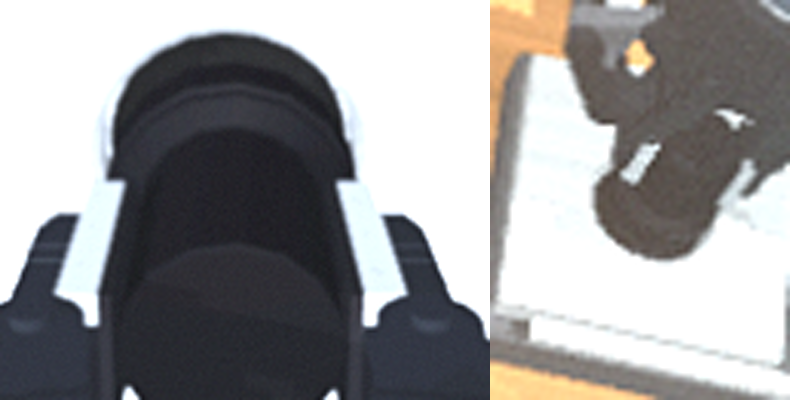

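```bash
python3 - <<'E'
from h import *
f=load('w6')
im=f['img'][175:255,260:375].astype(float)
A=np.clip((im/255)**0.6*255,0,255).astype(np.uint8)
cv2.imwrite('pics/crop13.png',cv2.resize(A,(790,550),interpolation=cv2.INTER_CUBIC))
E
```

```text
(no output)
```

View pics/crop13.png

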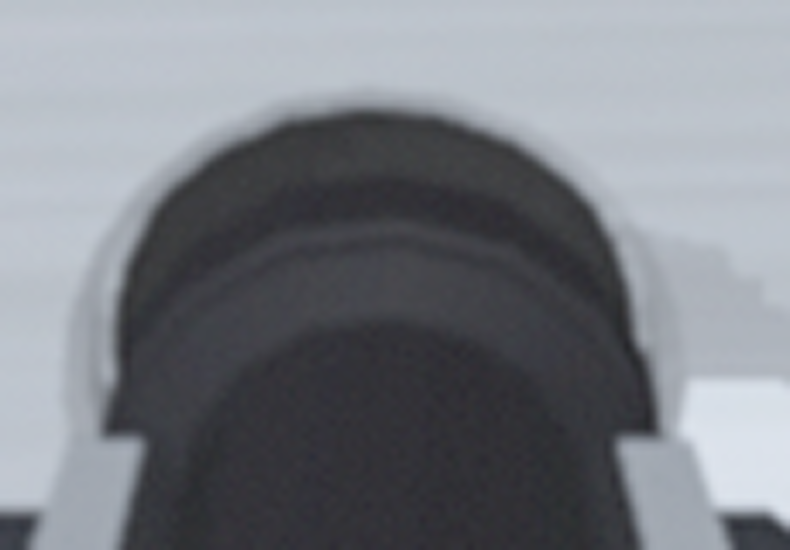

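```bash
python3 - <<'E'
from h import *
f=load('w6')
def X(u,v): return (260+u/6.87,175+v/6.87)
l,r,t=X(65,380),X(683,380),X(374,92)
P=[plane(f,x,.045) for x in(l,r,t)]
D=np.linalg.norm(P[0]-P[1]); print('pocket D',D,'y',(P[0]+P[1])[1]/2,'x',P[2][0]+D/2, 'x if 50.5',P[2][0]+.02525)
d=X(375,110); p=plane(f,d,.035); print('floor edge x+24',p[0]+.024, [plane(f,X(a,300),.035)[1] for a in(118,632)])
z=f['state']['tool_pos'][2]+.0148+.013
l,r,t=X(105,410),X(655,410),X(380,222)
P=[plane(f,x,z) for x in(l,r,t)]
print('flange',(P[0]+P[1])[1]/2,P[2][0]+.022,np.linalg.norm(P[0]-P[1]))
E
```

```text
pocket D 0.05146610812231937 y 0.247085015549265 x 0.5391887531038648 x if 50.5 0.5387056990427052
floor edge x+24 0.5416935979995909 [np.float64(0.22478915101589314), np.float64(0.26954118626357726)]
flange 0.24757075514130666 0.5398595555241967 0.04071752358298177
```

Cap and pocket centres agree within about 1 mm. I'll correct slightly and descend slowly.

Request:
servo_tool([
  [255,0.0005,-0.0005,0.004,0],
  [255,0.0005,-0.0005,0.006,0],
  [255,0.0005,-0.0005,0.008,0],
  [255,0.0005,-0.0005,0.01,0],
  [255,0.0005,-0.0005,0.012,0],
  [255,0.0005,-0.0005,0.014,0],
  [255,0.0005,-0.0005,0.016,0],
  [255,0.0005,-0.0005,0.017,0],
  [255,0.0005,-0.0005,0.017,0],
  [255,0.0005,-0.0005,0.017,0],
])

```text
time_s: 9.55
tool_pos: [0.5378, 0.2468, 0.0202]
eef_rot: [3.141, 0.001, 3.14]
force: [-4.9, -2.0, 9.8]
grip_width: 0.0286
```

```bash
python3 - <<'E'
from h import *
f=snap('wrist','w7')
print(f['state']['tool_pos'],f['state']['eef_rot'],f['state']['force'],f['state']['torque'],f['state']['grip_width'],f['state']['time_s'])
im=f['img'][175:325,240:400].astype(float)
A=np.clip((im/255)**0.6*255,0,255).astype(np.uint8)
cv2.imwrite('pics/crop14.png',cv2.resize(A,(640,600),interpolation=cv2.INTER_CUBIC))
E
```

```text
[0.53778023 0.24682507 0.02022241] [3.14129260e+00 1.05024917e-03 3.14001925e+00] [-4.85735839 -2.04533988  9.80365239] [-0.44096111  0.82176172 -0.02326191] 0.02858620115198169 9.55
```

View pics/crop14.png

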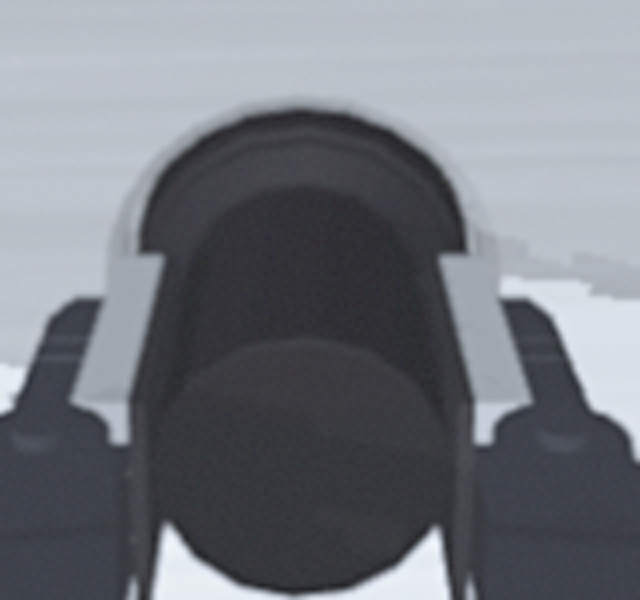

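Depth 0.0202 matches the expected home value (table value −0.0148 + 0.035), and the cap hasn't slipped in the grip. I'll release and rise.

Request:
servo_tool([
  [255,0,0,-0.001,0],
  [0,0,0,-0.001,0],
  [0,0,0,-0.001,0],
  [0,0,0,-0.001,0],
  [0,0,0,-0.001,0],
  [0,0,0,-0.001,0],
  [0,0,0,-0.001,0],
  [0,0,0,-0.001,0],
  [0,0,0,-0.001,0],
  [0,0,0,-0.03,0],
  [0,0,0,-0.07,0],
  [0,0,0,-0.1,0],
  [0,0,0,-0.12,0],
  [0,0,0,-0.12,0],
  [0,0,0,-0.12,0],
  [0,0,0,-0.12,0],
])

```text
time_s: 11.2
tool_pos: [0.5368, 0.2464, 0.1356]
eef_rot: [-3.14, -0.003, 3.14]
force: [0.3, 0.2, -1.3]
grip_width: 0.0853
```

```bash
python3 - <<'E'
from h import *
f=snap('wrist','w8')
print(f['state']['tool_pos'],f['state']['eef_rot'],f['state']['force'],f['state']['grip_width'],f['state']['time_s'])
im=f['img'][130:290,230:410].astype(float)
A=np.clip((im/255)**0.6*255,0,255).astype(np.uint8)
cv2.imwrite('pics/crop15.png',cv2.resize(A,(675,600),interpolation=cv2.INTER_CUBIC))
E
```

```text
[0.53680954 0.24642398 0.13564899] [-3.14040056e+00 -3.13733398e-03  3.13992683e+00] [ 0.29708384  0.23680854 -1.29550975] 0.08528372593792725 11.2
```

View pics/crop15.png

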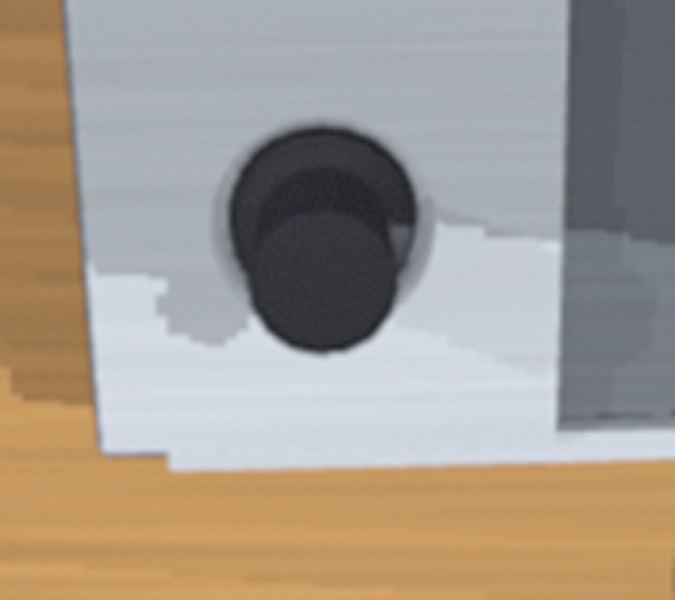

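```bash
python3 - <<'E'
from h import *
f=load('w8')
print('crown',plane(f,(315.9,204.9),.09),'flange',plane(f,(316,188),.048))
a,b=[plane(f,(230+u/3.75,204.9),.09)[1] for u in(249,396)]; print('crown dia if z=.09',b-a)
f=load('scene0'); b=load('top0')
im=b['img'][150:200,410:480]; cv2.imwrite('pics/crop16.png',cv2.resize(im,(784,560),interpolation=cv2.INTER_CUBIC))
E
```

```text
crown [0.5375287  0.24691998 0.09      ] flange [0.53562845 0.24702811 0.048     ]
crown dia if z=.09 0.028623957068577816
```

View pics/crop16.png

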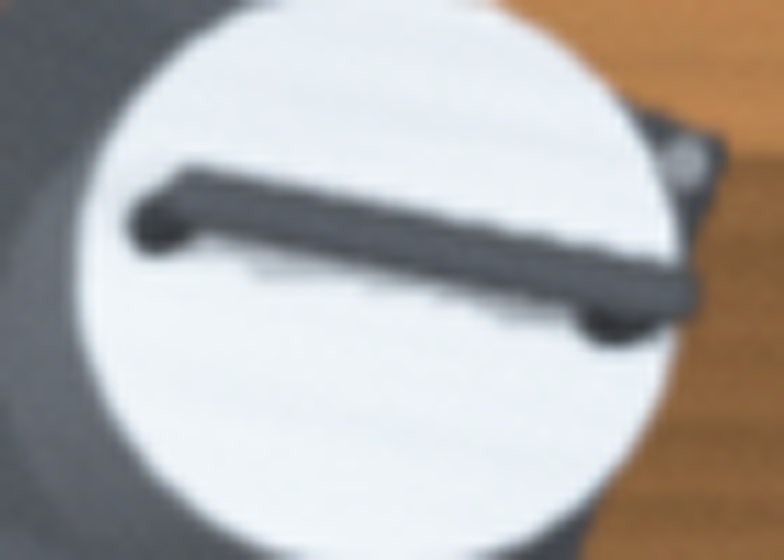

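```bash
python3 - <<'E'
from h import *
t=load('top0')
a=plane(t,(426.1,166.5),.13);b=plane(t,(472.1,175.9),.13);print(a,b,(a+b)/2,np.linalg.norm(a-b)); d=a-b; print('bar angle deg from +y toward +x',np.degrees(np.arctan2(d[0],d[1])))
c=plane(t,(410+380/11.2,150+275/11.2),.098);print('disc centre',c)
E
```

```text
[ 0.57021329 -0.22156999  0.13      ] [ 0.54982374 -0.31110674  0.13      ] [ 0.56001852 -0.26633837  0.13      ] 0.09182899560744294
bar angle deg from +y toward +x 12.82877881258132
disc centre [ 0.55833495 -0.26461988  0.098     ]
```

The cap is seated: crown at (0.5375, 0.247), rim ring concentric. Next, the lid handle, at about (0.56, −0.265) with the bar 13° off y.

Request:
servo_tool([
  [0,0,0,-0.04,0],
  [0,0,-0.03,-0.07,8],
  [0,-0.023,-0.511,-0.07,103],
  [0,-0.023,-0.511,-0.07,103],
  [0,-0.023,-0.511,-0.07,103],
  [0,-0.023,-0.511,-0.07,103],
  [0,-0.023,-0.511,-0.07,103],
  [0,-0.023,-0.511,-0.07,103],
  [0,-0.023,-0.511,-0.07,103],
  [0,-0.023,-0.511,-0.07,103],
  [0,-0.023,-0.511,-0.07,103],
  [0,-0.023,-0.511,-0.07,103],
  [0,-0.023,-0.511,-0.07,103],
  [0,-0.023,-0.511,-0.07,103],
  [0,-0.023,-0.511,-0.07,103],
  [0,-0.023,-0.511,-0.07,103],
  [0,-0.023,-0.511,-0.07,103],
  [0,-0.023,-0.511,-0.07,103],
])

```text
time_s: 13.05
tool_pos: [0.56, -0.2637, 0.2082]
eef_rot: [3.141, 0.0, 1.344]
force: [0.8, 0.3, 0.3]
grip_width: 0.0853
```

```bash
python3 - <<'E'
from h import *
f=snap('wrist','w9')
print(f['state']['tool_pos'],f['state']['eef_rot'],f['state']['force'],f['state']['joint_positions'],f['state']['time_s'])
E
```

```text
[ 0.55996336 -0.26366272  0.20818124] [3.14125775e+00 1.15117486e-04 1.34434695e+00] [0.77347732 0.34837378 0.26357524] [-4.95010094e-01  1.46394301e-01  1.14413872e+00 -2.30224816e-05
  1.85070619e+00 -2.68567104e-01] 13.05
```

View pics/w9.png

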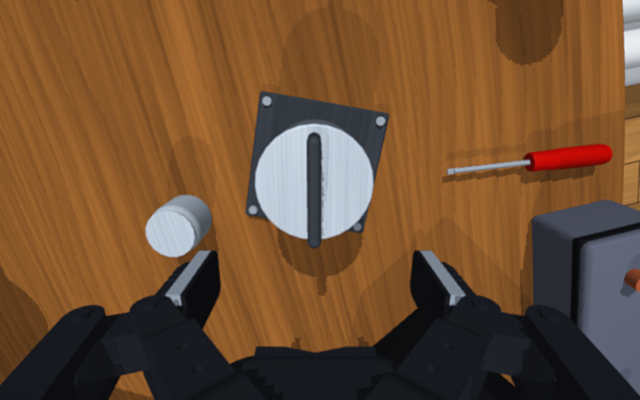

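Handle bar runs from (314,133) to (314,247), aligned with tool x; the tin is at (180,225).

```bash
python3 - <<'E'
from h import *
f=load('w9')
a,b=plane(f,(314,134),.136),plane(f,(314,246),.136); print(a,b,(a+b)/2,np.linalg.norm(a-b))
print('disc',plane(f,(314,182),.098))
g=(f['img'].min(2)>150).astype(np.uint8)[110:250,240:390]
cs,_=cv2.findContours(g,cv2.RETR_EXTERNAL,cv2.CHAIN_APPROX_NONE);k=np.vstack([c for c in cs if cv2.contourArea(c)>300]);e=cv2.fitEllipse(k);print(e)
print(plane(f,(e[0][0]+240,e[0][1]+110),.098))
E
```

```text
[ 0.56965132 -0.21749415  0.136     ] [ 0.54855425 -0.30884048  0.136     ] [ 0.55910279 -0.26316732  0.136     ] 0.09375093103230979
disc [ 0.55894616 -0.26346772  0.098     ]
((73.53541564941406, 70.85487365722656), (103.99153900146484, 119.24160766601562), 89.6787338256836)
[ 0.55877384 -0.26231864  0.098     ]
```

Request:
servo_tool([
  [0,0,-0.001,0.04,0],
  [0,0,-0.001,0.08,0],
  [0,0,-0.001,0.1,0],
  [0,0,-0.001,0.12,0],
  [0,0,-0.001,0.13,0],
  [0,0,-0.001,0.136,0],
  [0,0,-0.001,0.141,0],
  [0,0,-0.001,0.141,0],
  [0,0,-0.001,0.141,0],
  [0,0,-0.001,0.141,0],
])

```text
time_s: 14.1
tool_pos: [0.5593, -0.2643, 0.0681]
eef_rot: [3.14, 0.0, 1.342]
force: [-0.6, -0.4, 0.0]
grip_width: 0.0856
```

```bash
python3 - <<'E'
from h import *
f=snap('wrist','w10'); g=snap('scene','s10')
print(f['state']['tool_pos'],f['state']['eef_rot'],f['state']['force'],f['state']['time_s'])
cv2.imwrite('pics/crop17.png',np.hstack([f['img'][:,100:540],cv2.resize(g['img'][130:270,140:266],(360,400))]))
E
```

```text
[ 0.5592881  -0.26434173  0.06806821] [3.14000681e+00 4.54767147e-04 1.34227099e+00] [-0.56346    -0.40180264  0.02387812] 14.1
```

View pics/crop17.png

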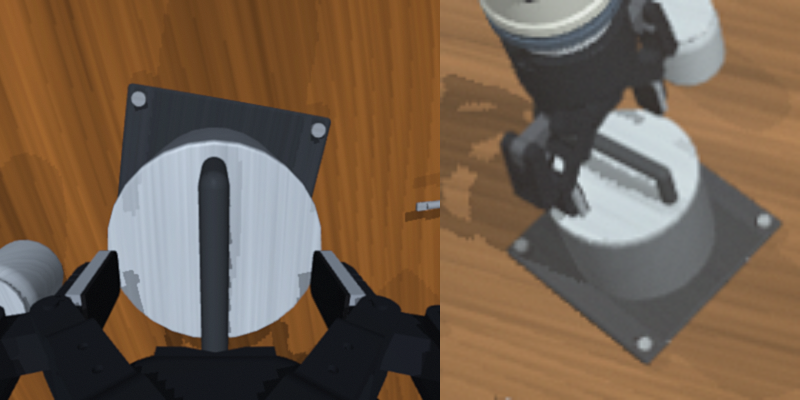

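Request:
servo_tool([
  [255,0,0,0,0],
  [255,0,0,0,0],
  [255,0,0,0,0],
  [255,0,0,0,0],
  [255,0,0,0,0],
  [255,0,0,0,0],
  [255,0,0,0,0],
  [255,0,0,0,0],
  [255,0,0,0,0],
  [255,0,0,0,0],
], squeeze=90)

```text
time_s: 15.2
tool_pos: [0.5589, -0.2641, 0.0671]
eef_rot: [3.141, 0.0, 1.342]
force: [-0.2, -0.3, 1.6]
grip_width: 0.0092
```

```bash
python3 - <<'E'
from h import *
f=snap('wrist','w11'); g=snap('scene','s11')
print(f['state']['tool_pos'],f['state']['eef_rot'],f['state']['force'],f['state']['torque'],f['state']['grip_width'],f['state']['time_s'])
cv2.imwrite('pics/crop18.png',np.hstack([f['img'][:,100:540],cv2.resize(g['img'][130:270,140:266],(360,400))]))
E
```

```text
[ 0.55890817 -0.2640993   0.06714498] [3.14131330e+00 6.87711973e-05 1.34231528e+00] [-0.16873042 -0.33849638  1.61471837] [ 0.00549814 -0.00174043  0.06563231] 0.009213400910730678 15.2
```

View pics/crop18.png

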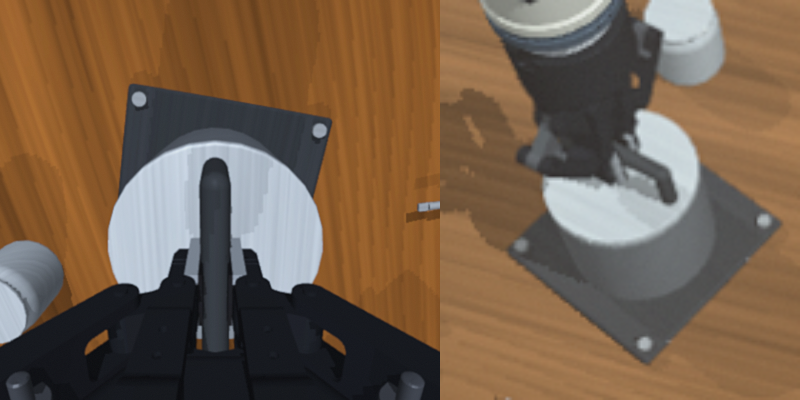

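Bar is between the pads (9.2 mm reading, the same low bias as with the cap). Now a slow pull of 12 mm, then check.

Request:
servo_tool([
  [255,0,0,-0.001,0],
  [255,0,0,-0.002,0],
  [255,0,0,-0.003,0],
  [255,0,0,-0.004,0],
  [255,0,0,-0.005,0],
  [255,0,0,-0.006,0],
  [255,0,0,-0.007,0],
  [255,0,0,-0.008,0],
  [255,0,0,-0.009,0],
  [255,0,0,-0.01,0],
  [255,0,0,-0.011,0],
  [255,0,0,-0.012,0],
  [255,0,0,-0.013,0],
  [255,0,0,-0.014,0],
  [255,0,0,-0.015,0],
  [255,0,0,-0.015,0],
])

```text
time_s: 16.9
tool_pos: [0.5591, -0.2642, 0.0826]
eef_rot: [3.141, 0.0, 1.342]
force: [0.2, 0.0, -2.5]
grip_width: 0.0093
```

```bash
python3 - <<'E'
from h import *
f=snap('wrist','w12'); g=snap('scene','s12')
print(f['state']['tool_pos'],f['state']['eef_rot'],f['state']['force'],f['state']['torque'],f['state']['grip_width'],f['state']['time_s'])
cv2.imwrite('pics/crop19.png',np.hstack([f['img'][:,100:540],cv2.resize(g['img'][130:270,140:266],(360,400))]))
E
```

```text
[ 0.5590515  -0.26418794  0.0826002 ] [3.14068985e+00 2.74868165e-04 1.34229856e+00] [ 0.15506792  0.04601864 -2.45127554] [-0.02574695 -0.02012799 -0.00732991] 0.009304394791989927 16.9
```

View pics/crop19.png

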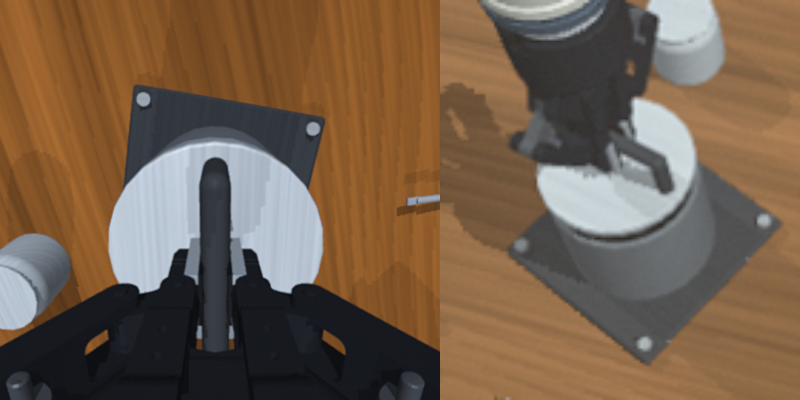

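The lid is free: force is back down to about its weight (2.5 N) and it looks unmoved relative to the gripper. Raising 10 mm more for the 25 mm gap.

Request:
servo_tool([
  [255,0,0,-0.002,0],
  [255,0,0,-0.004,0],
  [255,0,0,-0.006,0],
  [255,0,0,-0.008,0],
  [255,0,0,-0.0095,0],
  [255,0,0,-0.0095,0],
  [255,0,0,-0.0095,0],
  [255,0,0,-0.0095,0],
  [255,0,0,-0.0095,0],
  [255,0,0,-0.0095,0],
  [255,0,0,-0.0095,0],
])

```text
time_s: 18.1
tool_pos: [0.5588, -0.2641, 0.0914]
eef_rot: [-3.141, -0.0, 1.342]
force: [0.4, -0.3, -2.3]
grip_width: 0.0095
```

```bash
python3 - <<'E'
from h import *
f=snap('wrist','w13'); g=snap('scene','s13'); t=snap('top','t13')
print(f['state']['tool_pos'],f['state']['eef_rot'],f['state']['force'],f['state']['torque'],f['state']['grip_width'],f['state']['time_s'])
cv2.imwrite('pics/crop20.png',np.hstack([cv2.resize(g['img'][130:270,140:266],(360,400)),cv2.resize(t['img'][120:260,180:320],(400,400))]))
E
```

```text
[ 0.55879079 -0.26406139  0.09138498] [-3.14144405e+00 -3.56991587e-05  1.34226342e+00] [ 0.39566209 -0.28956053 -2.34754618] [0.0522075  0.01477059 0.00765948] 0.00947001049979895 18.1
```

View pics/crop20.png

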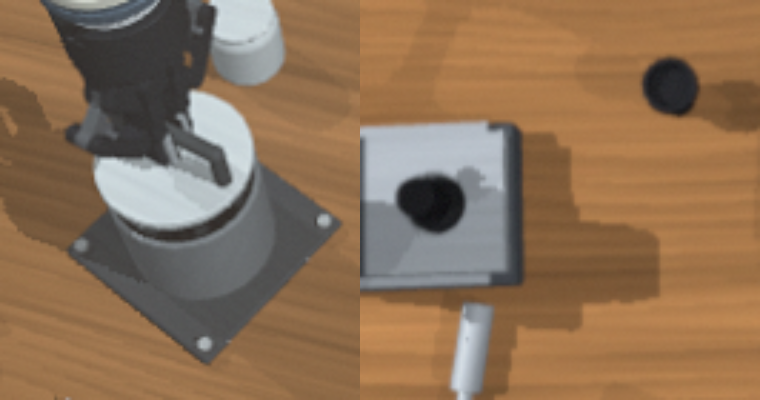

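View pics/s13.png

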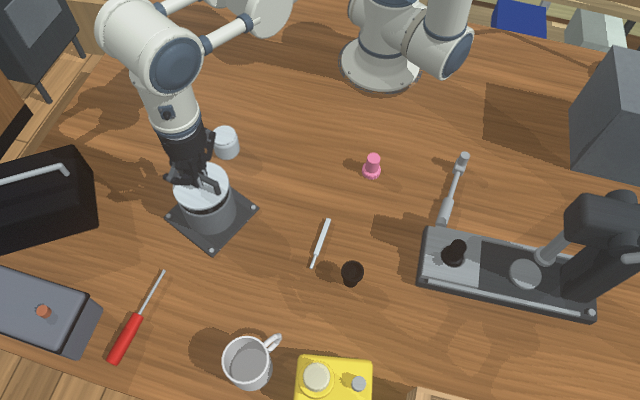

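```bash
python3 - <<'E'
from h import *
a,b=load('w11')['img'],load('w13')['img']
# lid slip check: handle region difference
print(np.abs(a[150:240,300:330].astype(int)-b[150:240,300:330]).mean())
for n in('s13',):
    A,B=load('scene0')['img'].astype(int),load(n)['img'].astype(int)
    for k,(x,y,r) in dict(spare=(352,273,14),punch=(320,243,16),wrench=(455,175,20),tin=(228,140,10)).items():
        print(k,np.abs(A-B)[y-r:y+r,x-r:x+r].mean().round(2))
print(ticket.sign_off(), robot.state()['time_s'])
E
```

```text
2.2223456790123457
spare 2.29
punch 3.52
wrench 3.43
tin 5.07
the job is handed in; nothing more can be done
the job is handed in; nothing more can be done
```

The cap is in the nest's pocket and released. The lid is free of its seal and still held over the pot with a gap of about 24 mm. I handed the job in at about 18 s; it gave no verdict.

- **Failed first grasp:** my first try at the cap closed on nothing. The camera views put the real fingertips about 42 mm behind the reported TCP. I allowed for that on every later height, and the first try did not move the cap.
- **Cap:** at release the gripper height matched the rim resting on the pocket floor (0.0202 m, about 0.020 expected). The wrist picture showed the cap upright, its crown about 1 mm from my pocket centre. A second estimate, from the flange, was about 3 mm off in x. A rougher early two-camera estimate of the pocket differed by 2–3 mm.
- **Lid:** I pulled it slowly. After release the force was down to the lid's weight (about 2.4 N). At the end the gripper had risen 24.3 mm, the lid looked level, and it had not visibly slipped in the fingers.
- **Grip readings:** the gripper's opening read 2–3 mm too small on both grasps (28 mm on the 30 mm cap, 9.2 mm on the 12 mm bar). The pictures showed both held properly.
- **Other items:** the spare cap, wrench, punch and tin look unmoved between the first and last pictures. The tin's surroundings differed a little more, probably from the arm and its shadow nearby.

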